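# Unload the light-curing hood

### The arm

A 6-joint arm with a two-finger parallel gripper is mounted at the origin on the work surface. World frame = base frame: x ahead of the robot, y to its left, z up, the work surface at z = 0. Lengths are in m, angles in rad, forces in N, time in s.
With the tool pointing down it reaches from about 0.25 to 0.725 m from the base axis. Payload 4 kg.
Tool frame: the origin (TCP) lies on the centre line of the jaws, within the pads' length; the fingertips stand 22 mm ahead of it and the grasp point (between the pads) lies 3 mm ahead of it; z points along the fingers, y is the line along which they close (so a half turn about z gives the same grasp; the last joint's range is limited). The gripper opens to 85 mm and grips with 20 to 120 N. Pads are 22 mm wide; open, the fingers measure 114 mm over their backs; the gripper's body (76 mm by 85 mm) begins 54 mm behind the grasp point. The pads swing forward as they close: fully open they stand 13 mm farther back than shut.
Start: joints at [1.141, 0.241, 0.005, 1.335, 0, 1.571], TCP at [0.208, 0.455, 0.253] pointing down, gripper open.
Joint ranges: [-2.72, 2.72], [-1.05, 1.87], [-1.09, 1.28], [-1.99, 2.15], [-1.42, 1.44], [-3.14, 3.14]. Speed limits (rad/s): [2.79, 2.79, 3.14, 3.14, 3.14, 3.14].

### API

Orientations are given as a unit quaternion [x, y, z, w].
In Python, from workcell import bot gives the robot as it stands.
- The arm moves only by the shell command python3 -m inch 'ROWS'. ROWS is JSON, one flat list of numbers, 7 for each row, row after row: the shift along the world's x, y, z in mm, then the turn, a rotation vector about the world's x, y, z in rad, then the opening in per cent of the stroke, from 0 (shut) to 100 (fully open). A call has 1 to 8 rows; each row is the pose to reach, as a shift and turn from the pose commanded when the call began; what a row does not reach only later rows make up. A row lasts 1/12 s, in which the tool goes at most 41.7 mm and 7.16 degrees, less where a joint would pass 70% of its speed; a pose out of reach is approached as far as the arm can. A call with a gripper value outside its range is refused whole. The fingers move at their own pace and stop on an object; the grip force is fixed at half the most. Time passes only in rows, so rows that repeat a pose let the fingers close. It gives the time, the measured TCP pose, the force, the opening and the grip force at its end, in the units of the state.
- bot.get_obs(): the state, without advancing time (a new reading comes with each control period).
- bot.camera(name): name is "side" or "top"; returns the picture (400x640x3 uint8, blue, green, red); there is no depth.
- bot.camera_info(name): a dict with "intrinsics" (3x3 intrinsics, pixels), "camera_from_world" (4x4, takes a point from world to camera coordinates). Camera axes: x right, y down, z forward; pixel columns grow to the right and rows downward; lengths in m; the calibration is good to about 2 mm. A picture is of the moment at which its call begins. camera_info takes no time and is no camera call.
- bot.job_done(): hands the job in; it is judged then, once.
Trained networks look in the newest picture that a camera, given by its name, has taken for a name from the list of things; names that differ only in an ending like _2 or _b are one class to them, and where a whole thing is asked for, a point or a joint stands for the part that bears it (a point fixed in the world has none). Each returns a list of dicts, best first, with "confidence" (0 to 1); they miss things now and then, are a little off and sometimes report something else, mostly with a low value. They report only what shows in the picture. A call takes as long as a camera call.
- bot.silhouettes(camera, target): "mask" (400x640 bool, what is visible of it) and "uv" ([column, row] in pixels, amid what is visible of it).
- bot.spot_point(camera, target): "uv" ([column, row] in pixels: a listed point, or the origin of a listed thing).
The state is a dict: "clock": time; "joint_pos": joint angles; "joint_vel": joint speeds; "tau": joint torques, N m; "eef_pos": TCP position; "tool_rot": TCP orientation; "ft_force": force on the tool from outside, world axes, zero at the start; "ft_torque": the same for the moment, N m; "grip_width": finger opening in m; "grasp_force": force on a finger pad.
Only numpy, scipy, OpenCV 4.12 (cv2) and the standard library are available. Lean on these libraries where they do the work, as an engineer would, in place of code of your own. Each camera call takes 0.05 s, during which the arm holds its last target. There are 200 camera calls.

### The job

The curing run is over: press the red, blue and yellow keys on the panel, one at a time in that order, then raise the hood's amber sash right up until it stays by itself. Take every crown carrier from under it and stand them all upright on the floor of the shallow tray; then bring the sash fully down by its handle without letting it drop, and only then press the green key. Leave the jars, bottles, cup and brush alone.

Things in the scene. Friction and masses are not known exactly. Their poses are not given: they have to be found in the camera images.
- hood: White light-curing hood, fixed, 440 mm wide (y), front sloping back at 45 deg under an amber sash. Origin: middle of its front edge at table level; +x into the hood, +y left. Front lip 10 thick, 38 mm high; inner floor 12 mm above the table; side walls 12 mm. A ledge on the floor (front face x = 79 mm, top 28 mm up) stops things going deeper; a housing 195 mm high begins at x = 200 mm.
- sash (a joint): Sash travel in m, 0 shut to 0.20 fully up (end stop), at 45 deg: per mm 0.707 along the hood's +x and 0.707 up. Raising takes 5 to 10 N along the slope. Let go low it falls shut (below about 0.07 to 0.13, as its mass varies); above 0.14 guide friction holds it, and a light pull brings it down; let fall from 4 cm or more it exceeds 0.3 m/s, a drop. Crowns are freely reached only with it at 0.185 or more.
- sash_handle (a point): Middle of the sash's handle: level steel bar 14 mm thick along the hood's y, 180 mm long, a post at each end; centre 46 mm off the panel, square to the slope; when shut 107 mm above the table and 21 mm before the hood's front edge. Moves with the sash. Can be pinched from straight above, fingers closing along the hood's x, one before and one behind the bar.
- tray: Shallow fixed tray with black floor and clear bluish rim, 210 x 210 mm outside, floor 5 mm thick, rim 5 mm thick and 18 mm high. Origin: centre of its underside; x and y along its sides.
- panel: Grey key panel, fixed, 130 x 130 x 30 mm, origin at the centre of its underside, with four spring keys in a square, 58 mm apart, the colours in any arrangement.
- crown1: Cured crown on its carrier: a round aluminium puck 36 mm in diameter and 30 mm tall with a dark band, an ivory tooth crown 19 mm wide and 15 mm tall on top, firmly fixed, so it can be held by the puck or, where that is hemmed in, by the crown; about 90 g. Origin: centre of the underside, z up. Two to four exist; they start upright on the hood's floor in a row behind the lip, about 80 mm apart.
- crown2: Cured crown on its carrier: a round aluminium puck 36 mm in diameter and 30 mm tall with a dark band, an ivory tooth crown 19 mm wide and 15 mm tall on top, firmly fixed, so it can be held by the puck or, where that is hemmed in, by the crown; about 90 g. Origin: centre of the underside, z up. Two to four exist; they start upright on the hood's floor in a row behind the lip, about 80 mm apart.
- crown3: Cured crown on its carrier: a round aluminium puck 36 mm in diameter and 30 mm tall with a dark band, an ivory tooth crown 19 mm wide and 15 mm tall on top, firmly fixed, so it can be held by the puck or, where that is hemmed in, by the crown; about 90 g. Origin: centre of the underside, z up. Two to four exist; they start upright on the hood's floor in a row behind the lip, about 80 mm apart.
- crown4: Cured crown on its carrier: a round aluminium puck 36 mm in diameter and 30 mm tall with a dark band, an ivory tooth crown 19 mm wide and 15 mm tall on top, firmly fixed, so it can be held by the puck or, where that is hemmed in, by the crown; about 90 g. Origin: centre of the underside, z up. Two to four exist; they start upright on the hood's floor in a row behind the lip, about 80 mm apart.
- key_red (a joint): Travel of the red key in m: 0 released, 0.006 fully down; springs back. About 4.5 N when fully down; past half the travel counts as pressed.
- key_red_top (a point): Centre of the top face of the round red key, 24 mm across; moves with the key, pressed straight down.
- key_blue (a joint): Travel of the blue key in m: 0 released, 0.006 fully down; springs back. About 4.5 N when fully down; past half the travel counts as pressed.
- key_blue_top (a point): Centre of the top face of the round blue key, 24 mm across; moves with the key, pressed straight down.
- key_yellow (a joint): Travel of the yellow key in m: 0 released, 0.006 fully down; springs back. About 4.5 N when fully down; past half the travel counts as pressed.
- key_yellow_top (a point): Centre of the top face of the round yellow key, 24 mm across; moves with the key, pressed straight down.
- key_green (a joint): Travel of the green key in m: 0 released, 0.006 fully down; springs back. About 4.5 N when fully down; past half the travel counts as pressed.
- key_green_top (a point): Centre of the top face of the round green key, 24 mm across; moves with the key, pressed straight down.
- jar_a: Bystander: small white jar with grey lid, 38 mm across, 40 mm tall. Origin: centre of its underside.
- jar_b: Bystander: white jar, 44 mm across, 45 mm tall. Origin: centre of its underside.
- jar_c: Bystander: small white jar with grey lid, 38 mm across, 40 mm tall. Origin: centre of its underside.
- dropper_a: Bystander: white dropper bottle with pointed cap, 30 mm across, 88 mm tall. Origin: centre of its underside.
- dropper_b: Bystander: white dropper bottle with pointed cap, 30 mm across, 88 mm tall. Origin: centre of its underside.
- cup: Bystander: white paper cup, 72 mm across, 85 mm tall. Origin: centre of its underside.
- brush: Bystander: small brush lying on the table.

How it is judged:
On the way, in this order (a step that is already met when the one before it is completed fails the run):
1. red key pressed (value of joint key_red above 0.003 m), for 0.05 s.
2. then the blue key pressed (value of joint key_blue above 0.003 m), for 0.05 s.
3. then the yellow key pressed (value of joint key_yellow above 0.003 m), for 0.05 s.
4. sash raised to 0.17 m or more and staying there by itself, let go of (value of joint sash above 0.17 m and distance between the grasp point and sash_handle above 0.05 m), for 0.4 s.
5. every crown carrier stands upright in the tray (x of crown1 in the frame of tray between -0.09 and 0.09 m and y of crown1 in the frame of tray between -0.09 and 0.09 m and height (world z) of each of crown1, crown2, crown3, crown4 below 0.012 m and angle between each of crown1, crown2, crown3, crown4's own z axis and vertical below 0.15 rad and linear speed of each of crown1, crown2, crown3, crown4 below 0.03 m/s and x of crown2 in the frame of tray between -0.09 and 0.09 m and y of crown2 in the frame of tray between -0.09 and 0.09 m and x of crown3 in the frame of tray between -0.09 and 0.09 m and y of crown3 in the frame of tray between -0.09 and 0.09 m and x of crown4 in the frame of tray between -0.09 and 0.09 m and y of crown4 in the frame of tray between -0.09 and 0.09 m), for 0.2 s.
6. sash fully shut again (value of joint sash below 0.008 m), for 0.3 s.
7. green key pressed (value of joint key_green above 0.003 m), for 0.05 s.
At the end, for the whole second after the job is handed in: All the crown carriers present stand upright (within 0.15 rad) and at rest on the tray's floor, the sash is shut (within 8 mm of its travel), and all keys are released (all of step 5 and value of joint sash below 0.008 m and value of joint each of key_red, key_blue, key_yellow, key_green below 0.002 m); the robot touches nothing.
It fails at once if two keys down at once (value of joint each of key_red, key_blue above 0.003 m or value of joint each of key_red, key_yellow above 0.003 m or value of joint each of key_red, key_green above 0.003 m or value of joint each of key_blue, key_yellow above 0.003 m or value of joint each of key_blue, key_green above 0.003 m or value of joint each of key_yellow, key_green above 0.003 m).
It fails at once if sash let fall (closing faster than 0.3 m/s) (velocity of joint sash below -0.3 m/s).
It fails at once if green key pressed with the sash open (value of joint key_green above 0.003 m and value of joint sash above 0.02 m).
It fails at once if a bystander shoved more than 4 cm (distance of any of jar_a, jar_b, jar_c, dropper_a, dropper_b, cup, brush from where it was at the start of the episode above 0.04 m).
It fails at once if a bystander knocked over (angle between any of jar_a, jar_b, jar_c, dropper_a, dropper_b, cup's own z axis and vertical above 0.6 rad).
Of crown1, crown2, crown3, crown4 only 2 to 4 are there at a start; the rules pass over those that are not, and their reading is None.
At some moment in a run one of crown1, crown2, crown3, crown4 may be knocked a few centimetres aside while the robot is not near it.
It also fails if it takes over 210 s, if anything falls off the work surface, if the arm or the gripper's body presses on something with over 40 N, if the wrist force passes 120 N, or if a joint passes its speed limit or range.

## Working session

There is one attempt and no reset: what is moved stays moved. The work goes in short steps, Python scripts to look and compute and a shell command to move; the robot and the scene stay as the last step left them, time stands still between calls to the robot, and variables do not carry over. Pictures are saved under pics/ and viewed, at most 14 in all, crops included, and the job is handed in when it is done.

```bash
mkdir -p pics; ls
cat > h.py <<'E'
import numpy as np, cv2
from workcell import bot
def ray(cam,uv):
    i=bot.camera_info(cam);K=np.array(i["intrinsics"]);T=np.array(i["camera_from_world"])
    R,t=T[:3,:3],T[:3,3];c=-R.T@t
    d=R.T@np.linalg.solve(K,[uv[0],uv[1],1.]);return c,d
def atz(cam,uv,z):
    c,d=ray(cam,uv);return c+d*(z-c[2])/d[2]
def tri(uv1,uv2):
    c1,d1=ray("top",uv1);c2,d2=ray("side",uv2)
    s=np.linalg.lstsq(np.c_[d1,-d2],c2-c1,rcond=None)[0]
    a,b=c1+d1*s[0],c2+d2*s[1];return (a+b)/2,np.linalg.norm(a-b)
def proj(cam,p):
    i=bot.camera_info(cam);T=np.array(i["camera_from_world"]);q=np.array(i["intrinsics"])@(T[:3,:3]@np.array(p)+T[:3,3]);return q[:2]/q[2]
E
python3 - <<'E'
from h import *
np.set_printoptions(precision=3,suppress=True)
o=bot.get_obs();print(o)
for c in("top","side"):
    cv2.imwrite(f"pics/{c}0.png",bot.camera(c)); print(c,ray(c,(320,200)))
    for n in["hood","sash_handle","tray","panel","crown1","key_red_top","key_blue_top","key_yellow_top","key_green_top"]:
        for r in bot.spot_point(c,n)[:5]: print(c,n,np.round(r["uv"],1),round(r["confidence"],2))
E
```

```text
pics
{'clock': 0.0, 'joint_pos': array([ 1.141,  0.241,  0.004,  1.335, -0.   ,  1.571]), 'joint_vel': array([-0.001,  0.001, -0.   ,  0.001,  0.   ,  0.001]), 'tau': array([  0.001, -37.231,  25.241,   0.017,   0.   ,  -0.   ]), 'eef_pos': array([0.208, 0.454, 0.252]), 'tool_rot': array([ 0.213,  0.977, -0.001, -0.   ]), 'ft_force': array([ 0.559,  1.12 , -0.258]), 'ft_torque': array([-0.036,  0.024, -0.042]), 'grasp_force': 0.0, 'grip_width': 0.08507463326317274}
top (array([0.212, 0.063, 1.371]), array([ 0.2  ,  0.009, -0.98 ]))
top hood [310.4 177.2] 0.76
top sash_handle [313.2 177.7] 0.88
top tray [450.  203.5] 0.59
top panel [262.5 226.8] 0.84
top panel [200.4 182.7] 0.31
top key_red_top [311.  180.5] 0.68
top key_red_top [273.  215.5] 0.52
top key_blue_top [253.5 210.7] 0.61
top key_blue_top [271.5 212.6] 0.18
top key_yellow_top [267.1 232.1] 0.42
top key_yellow_top [322.6 236.8] 0.18
top key_green_top [249.  228.7] 0.6
side (array([0.321, 0.869, 0.979]), array([ 0.12 , -0.673, -0.73 ]))
side hood [283.5 233.2] 0.58
side sash_handle [287.8 209.6] 0.81
side tray [339.2 133.6] 0.74
side panel [329.9 296.7] 0.67
side panel [287.4 207.8] 0.57
side crown1 [341.2 134.3] 0.61
side key_red_top [371.8 193.6] 0.72
side key_red_top [322.  268.8] 0.6
side key_blue_top [307.2 288.2] 0.59
side key_yellow_top [341.1 279.8] 0.51
side key_green_top [329.2 297. ] 0.42
```

Run:
```python
from h import *
np.set_printoptions(precision=4,suppress=True)
a=cv2.imread("pics/top0.png");b=cv2.imread("pics/side0.png")
cv2.imwrite("pics/t1.png",cv2.resize(a[120:300,180:500],None,fx=2.5,fy=2.5,interpolation=2))
cv2.imwrite("pics/s1.png",cv2.resize(b[90:350,170:490],None,fx=2.3,fy=2.3,interpolation=2))
for n,u,v in[("red",(273,215.5),(322,268.8)),("blue",(253.5,210.7),(307.2,288.2)),("yel",(267.1,232.1),(341.1,279.8)),("green",(249,228.7),(329.2,297)),("tray",(450,203.5),(339.2,133.6)),("handle",(313.2,177.7),(287.8,209.6)),("hood",(310.4,177.2),(283.5,233.2)),("panel",(262.5,226.8),(329.9,296.7))]: print(n,*tri(u,v))
```

```text
red [0.4335 0.2142 0.0482] 0.005253817143944618
blue [0.4514 0.2715 0.0495] 0.0019862202977892437
yel [0.3866 0.2311 0.0427] 0.0026212019308423486
green [0.4    0.2832 0.0482] 0.005272562330528689
tray [ 0.4802 -0.3245 -0.0118] 0.003859461108600656
handle [0.5369 0.0954 0.0913] 0.004376010373871851
hood [0.5526 0.1059 0.0163] 0.014250068150258316
panel [ 0.4077  0.2508 -0.0003] 0.00430987042731364
```

View pics/t1.png

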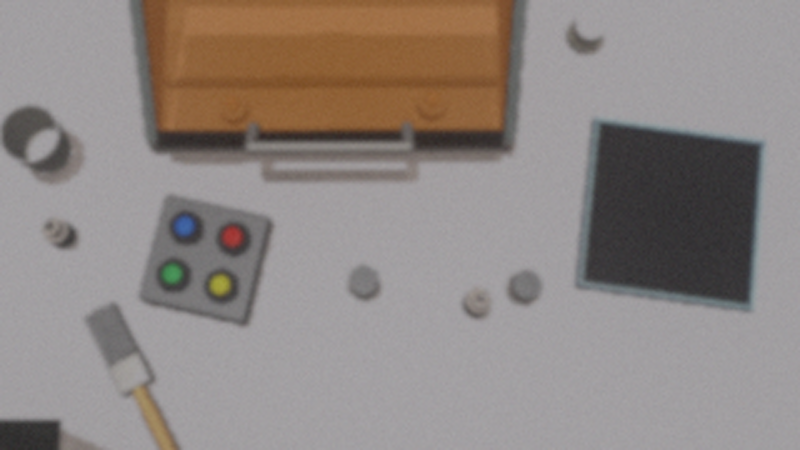

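View pics/s1.png

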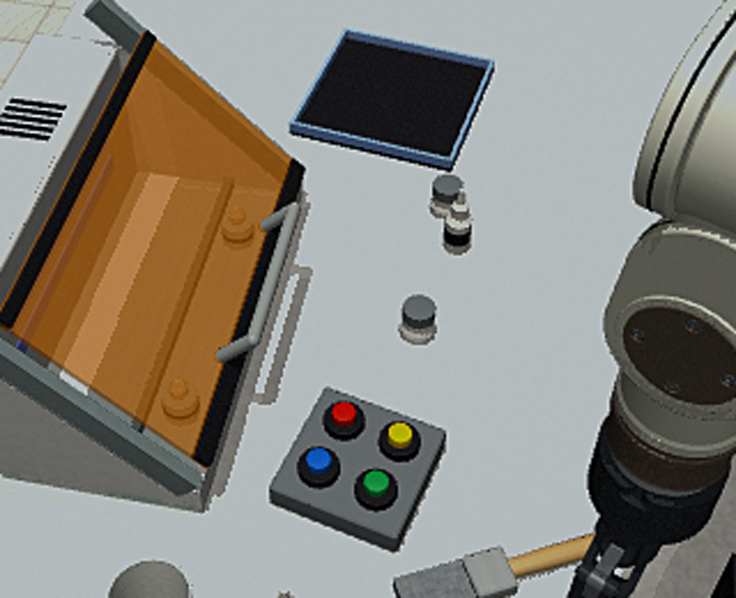

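The pictures show the sash shut, two crowns under it (top crop (235,112) and (430,108)), the panel with blue and red at the back and green and yellow in front, and an empty tray on the right. Next I refine the positions of the keys, handle and tray.

```bash
cat > m.py <<'E'
from h import *
np.set_printoptions(precision=4,suppress=True)
a=cv2.imread("pics/top0.png");b=cv2.imread("pics/side0.png")
T=lambda x,y:((x+.5)/2.5-.5+180,(y+.5)/2.5-.5+120); S=lambda x,y:((x+.5)/2.3-.5+170,(y+.5)/2.3-.5+90)
def blob(im,h0,h1,box):
    x0,y0,x1,y1=box;h=cv2.cvtColor(im,cv2.COLOR_BGR2HSV)[y0:y1,x0:x1].astype(int)
    hh=(h[...,0]-h0)%180; m=(hh<=(h1-h0)%180)&(h[...,1]>110)&(h[...,2]>70)
    n,l,st,c=cv2.connectedComponentsWithStats(m.astype(np.uint8)); k=1+np.argmax(st[1:,4]); return c[k]+[x0,y0]
bt=(235,195,290,250);bs=(285,255,365,330)
for n,h0,h1 in[("red",170,8),("blue",100,125),("yellow",22,35),("green",55,85)]:
    u,v=blob(a,h0,h1,bt),blob(b,h0,h1,bs); print(n,u,v,*tri(u,v),"top@.045",atz("top",u,.045),"side@.045",atz("side",v,.045))
print("handle ends",tri(T(250,146),S(223,355)),tri(T(410,148),S(293,207)))
print("tray corners",[atz("top",T(*p),.018)[:2] for p in((596,121),(763,143),(750,308),(577,286))])
print("tray side",[atz("side",S(*p),.018)[:2] for p in((347,31),(494,63),(450,162),(291,126))])
print("crowns",tri(T(235,112),S(180,398)),tri(T(430,108),S(237,224)))
print("lip",atz("top",T(152,140),.038),atz("top",T(513,143),.038), "lip side", atz("side",S(207,508),0))
E
python3 m.py
```

```text
red [272.5179 214.2321] [319.0562 269.4607] [0.4387 0.2159 0.0461] 0.0031171550070926645 top@.045 [0.4405 0.216  0.045 ] side@.045 [0.4373 0.2155 0.045 ]
blue [253.3469 209.9184] [308.0211 289.7474] [0.4518 0.2726 0.0464] 0.0029354664450226935 top@.045 [0.4536 0.2728 0.045 ] side@.045 [0.4505 0.2719 0.045 ]
yellow [267.6111 233.3889] [343.4526 278.8632] [0.3822 0.2292 0.0451] 0.003316528181001365 top@.045 [0.3838 0.2291 0.045 ] side@.045 [0.3805 0.2294 0.045 ]
green [248.2286 228.9714] [333.1707 298.8659] [0.3951 0.2856 0.0484] 0.0028781774778820816 top@.045 [0.397  0.2861 0.045 ] side@.045 [0.3939 0.2837 0.045 ]
handle ends (array([0.5516, 0.194 , 0.0758]), np.float64(0.01809122739876248)) (array([0.5319, 0.0078, 0.1043]), np.float64(0.0003197821141363994))
tray corners [array([ 0.5874, -0.2249]), array([ 0.559 , -0.4282]), array([ 0.3569, -0.3975]), array([ 0.3839, -0.193 ])]
tray side [array([ 0.5543, -0.4225]), array([ 0.3519, -0.3917]), array([ 0.3841, -0.1893]), array([ 0.5859, -0.2161])]
crowns (array([0.5994, 0.2176, 0.028 ]), np.float64(0.004062894229337489)) (array([ 0.6016, -0.0201,  0.036 ]), np.float64(0.004288599643223086))
lip [0.5597 0.3156 0.038 ] [ 0.5547 -0.1193  0.038 ] lip side [0.5489 0.316  0.    ]
```

```bash
python3 -m inch '[231,-239,-60,0,0,-1.0,0, 231,-239,-60,0,0,-1.0,0, 231,-239,-60,0,0,-1.0,0, 231,-239,-60,0,0,-1.0,0, 231,-239,-60,0,0,-1.0,0, 231,-239,-60,0,0,-1.0,0, 231,-239,-60,0,0,-1.0,0, 231,-239,-60,0,0,-1.0,0]'; python3 -c "
from h import *
o=bot.get_obs();print(o['eef_pos'],o['tool_rot'],o['ft_force'],o['clock'],o['joint_pos'])"
```

```text
clock: 1.67
eef_pos: [0.4375, 0.217, 0.194]
tool_rot: [0.658, 0.753, 0.0, 0.0]
ft_force: [-0.0, 1.0, 0.4]
grip_width: 0.0
grasp_force: 0.0
[0.43747908 0.21702772 0.19401074] [6.57840816e-01 7.53156895e-01 3.75511543e-04 1.07728643e-04] [-0.0072618   1.01270026  0.44703106] 1.6667 [ 4.60461584e-01  2.52085051e-01 -1.38166691e-01  1.17976825e+00
  8.81047378e-05  1.89635838e+00]
```

```bash
python3 -m inch '[0,0,-40,0,0,0,0, 0,0,-80,0,0,0,0, 0,0,-107,0,0,0,0, 0,0,-112,0,0,0,0, 0,0,-117,0,0,0,0, 0,0,-117,0,0,0,0]'
```

```text
clock: 2.17
eef_pos: [0.4366, 0.219, 0.0774]
tool_rot: [0.655, 0.755, 0.0, 0.0]
ft_force: [0.3, 0.0, 0.2]
grip_width: -0.0002
grasp_force: 0.0
```

```bash
python3 -m inch '[0,0,-5,0,0,0,0, 0,0,-10,0,0,0,0, 0,0,-10,0,0,0,0]'
```

```text
clock: 2.42
eef_pos: [0.4381, 0.2199, 0.0685]
tool_rot: [0.655, 0.755, 0.002, 0.001]
ft_force: [0.0, 1.2, 3.6]
grip_width: -0.0002
grasp_force: 2.0
```

```bash
python3 -m inch '[0,-3,-3,0,0,0,0, 0,-3,-4,0,0,0,0, 0,-3,-4,0,0,0,0]'; python3 -c "
from h import *
cv2.imwrite('pics/k1.png',cv2.resize(bot.camera('side')[200:340,250:420],None,fx=4,fy=4))"
```

```text
clock: 2.67
eef_pos: [0.4383, 0.2193, 0.0677]
tool_rot: [0.655, 0.756, 0.005, -0.001]
ft_force: [-5.4, 4.9, 22.1]
grip_width: 0.0002
grasp_force: 11.2
```

View pics/k1.png

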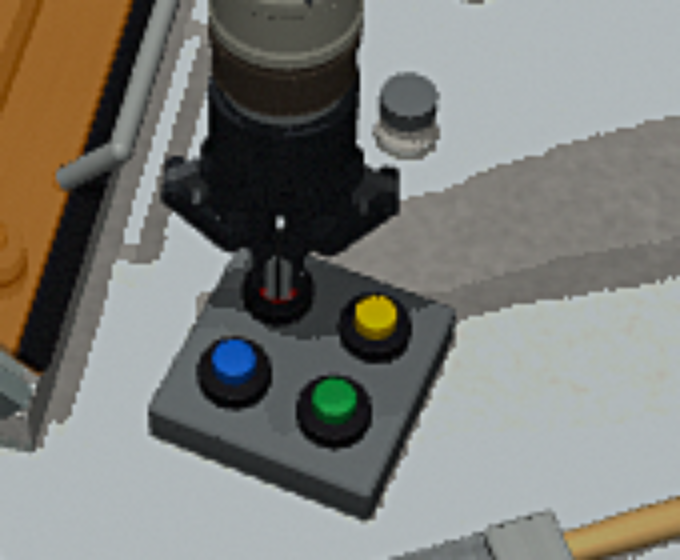

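```bash
python3 -m inch '[0,0,30,0,0,0,0, 14,30,30,0,0,0,0, 14,54,30,0,0,0,0, 14,54,30,0,0,0,0, 14,54,25,0,0,0,0]'
```

```text
clock: 3.13
eef_pos: [0.4509, 0.271, 0.0892]
tool_rot: [0.655, 0.756, 0.001, 0.001]
ft_force: [-0.4, -0.4, -0.9]
grip_width: 0.0001
grasp_force: 0.0
```

```bash
python3 -m inch '[1,1,-12,0,0,0,0, 1,1,-18,0,0,0,0, 1,1,-22,0,0,0,0, 1,1,-25,0,0,0,0, 1,1,-25,0,0,0,0]'
```

```text
clock: 3.55
eef_pos: [0.451, 0.2701, 0.0676]
tool_rot: [0.656, 0.755, 0.001, -0.0]
ft_force: [-8.9, -4.8, 30.4]
grip_width: -0.0
grasp_force: 15.7
```

Blue is down (same depth, bottomed). Now yellow at (.382,.229): shift (-70,-43).

```bash
python3 -m inch '[0,0,30,0,0,0,0, -35,-22,30,0,0,0,0, -69,-43,30,0,0,0,0, -69,-43,30,0,0,0,0, -69,-43,12,0,0,0,0, -69,-43,6,0,0,0,0, -69,-43,2,0,0,0,0, -69,-43,1,0,0,0,0]'
```

```text
clock: 4.22
eef_pos: [0.3806, 0.2259, 0.0672]
tool_rot: [0.656, 0.755, -0.002, -0.0]
ft_force: [-15.3, -9.8, 47.5]
grip_width: -0.0001
grasp_force: 23.8
```

```bash
python3 -m inch '[0,0,60,0,0,0,0, 0,0,110,0,0,0,47, 80,-60,120,0,0,-0.1,47, 80,-60,120,0,0,-0.1,47, 80,-60,120,0,0,-0.1,47]'
cat >> m.py <<'E'
print("----")
A,B=atz("top",T(250,146),.107),atz("top",T(410,148),.107);print(A,B,(A+B)/2)
for p in((.5357,.188,.107),(.5357,.008,.107),(.5357,.098,.107)):print(proj("side",p)-[170,90],proj("top",p)-[180,120])
for c in("top","side"):
    bot.camera(c)
    for r in bot.spot_point(c,"sash_handle")[:2]: print(c,r["uv"],r["confidence"], atz(c,r["uv"],.107))
E
python3 m.py | sed -n '/----/,$p'
```

```text
clock: 4.63
eef_pos: [0.4658, 0.1663, 0.1865]
tool_rot: [0.693, 0.721, 0.002, 0.002]
ft_force: [0.3, -0.4, 0.8]
grip_width: 0.04
grasp_force: 0.0
----
[0.5343 0.1905 0.107 ] [0.5314 0.0079 0.107 ] [0.5328 0.0992 0.107 ]
[107.4419 145.4386] [100.5908  57.609 ]
[125.4759  88.7376] [163.6552  57.4356]
[116.9205 115.6369] [132.1309  57.5223]
top [312.3, 178.6] 0.85 [0.5325 0.0975 0.107 ]
side [290.5, 207.1] 0.94 [0.5266 0.1008 0.107 ]
side [329.4, 297.6] 0.67 [0.3969 0.3211 0.107 ]
```

```bash
python3 -m inch '[33,-33,0,0,0,-0.05,47, 65,-67,0,0,0,-0.05,47, 65,-67,-10,0,0,-0.05,47, 65,-67,-40,0,0,-0.05,47, 65,-67,-40,0,0,-0.05,47]'
python3 - <<'E'
from h import *
cv2.imwrite('pics/hd1.png',cv2.resize(bot.camera('side')[110:280,200:400],None,fx=3.5,fy=3.5))
E
```

```text
clock: 5.25
eef_pos: [0.523, 0.0999, 0.1382]
tool_rot: [0.71, 0.704, -0.005, -0.003]
ft_force: [-2.3, -0.6, -1.3]
grip_width: 0.0403
grasp_force: 0.0
```

View pics/hd1.png

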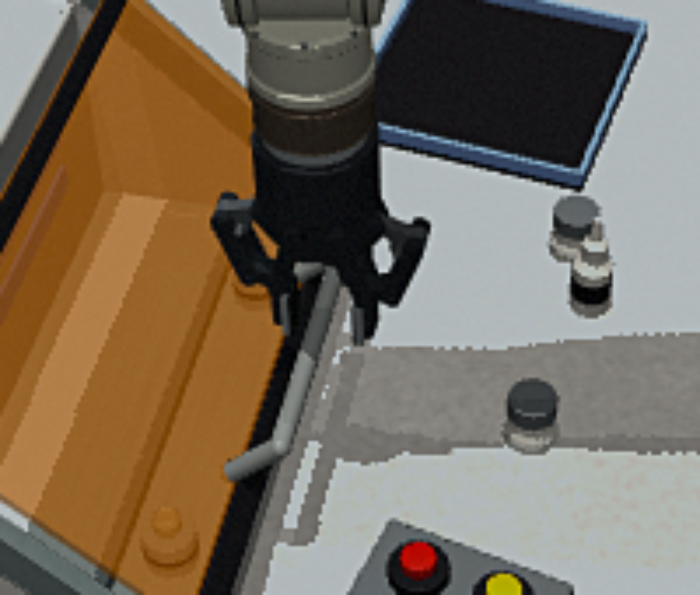

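The bar passes between the fingers at (330,330) in the crop. Lower onto it and close.

```bash
python3 -m inch '[4,0,-13,0,0,0,47, 4,0,-26,0,0,0,47, 4,0,-27,0,0,0,47, 4,0,-27,0,0,0,10, 4,0,-27,0,0,0,10, 4,0,-27,0,0,0,10,4,0,-27,0,0,0,10]'
```

```text
clock: 5.88
eef_pos: [0.5322, 0.1014, 0.1184]
tool_rot: [0.71, 0.704, 0.001, 0.001]
ft_force: [1.7, 1.2, 2.4]
grip_width: 0.0114
grasp_force: 58.7
```

```bash
python3 -m inch '[0,0,0,0,0,0,47, 0,0,0,0,0,0,47, 0,0,-5,0,0,0,47, 0,0,-8,0,0,0,47, 0,0,-8,0,0,0,47]'; python3 -m inch '[0,0,0,0,0,0,10, 0,0,0,0,0,0,10, 0,0,0,0,0,0,10,0,0,0,0,0,0,10]'
```

```text
clock: 6.3
eef_pos: [0.5304, 0.1004, 0.108]
tool_rot: [0.71, 0.704, -0.001, -0.001]
ft_force: [-0.9, 0.9, -0.3]
grip_width: 0.0403
grasp_force: 0.0
clock: 6.63
eef_pos: [0.5323, 0.1006, 0.1093]
tool_rot: [0.71, 0.704, 0.001, 0.001]
ft_force: [3.1, 0.3, -2.0]
grip_width: 0.012
grasp_force: 58.4
```

```bash
python3 -m inch '[8,0,8,0,0,0,10, 24,0,24,0,0,0,10, 40,-1,40,0,0,0,10, 56,-1,56,0,0,0,10, 72,-1,72,0,0,0,10, 88,-1,88,0,0,0,10, 100,-2,100,0,0,0,10,100,-2,100,0,0,0,10]'
```

```text
clock: 7.3
eef_pos: [0.6335, 0.1004, 0.2105]
tool_rot: [0.71, 0.704, 0.002, -0.0]
ft_force: [0.5, 4.9, 0.5]
grip_width: 0.0118
grasp_force: 62.5
```

```bash
python3 -m inch '[10,0,10,0,0,0,10, 20,0,20,0,0,0,10, 30,-1,30,0,0,0,10, 38,-1,38,0,0,0,10, 38,-1,38,0,0,0,10,38,-1,38,0,0,0,10]'
```

```text
clock: 7.8
eef_pos: [0.6696, 0.1004, 0.2466]
tool_rot: [0.71, 0.705, 0.002, -0.002]
ft_force: [2.4, 7.5, -1.5]
grip_width: 0.0123
grasp_force: 62.4
```

```bash
python3 -m inch '[0,0,0,0,0,0,47, 0,0,0,0,0,0,47, 0,0,25,0,0,0,47, 0,0,65,0,0,0,47, -40,0,75,0,0,0,47, -80,0,75,0,0,0,47, -120,0,75,0,0,0,47, -150,0,75,0,0,0,47]'; python3 -m inch '[-40,0,0,0,0,0,47, -80,0,0,0,0,0,47, -120,0,0,0,0,0,47, -120,0,0,0,0,0,47, -120,0,0,0,0,0,47]'
python3 - <<'E'
from h import *
np.set_printoptions(precision=4,suppress=True)
a=bot.camera('top');b=bot.camera('side')
cv2.imwrite('pics/o1.png',np.vstack([cv2.resize(a[120:260,190:450],None,fx=2.2,fy=2.2),cv2.resize(b[100:230,170:430],None,fx=2.2,fy=2.2)]))
for c in("top","side"):
    for r in bot.spot_point(c,"crown1"): print(c,r["uv"],round(r["confidence"],2),atz(c,r["uv"],.012))
E
```

```text
clock: 8.47
eef_pos: [0.5165, 0.097, 0.3222]
tool_rot: [0.711, 0.704, -0.001, -0.0]
ft_force: [-0.8, 0.6, 0.2]
grip_width: 0.0402
grasp_force: 0.0
clock: 8.88
eef_pos: [0.3969, 0.097, 0.3226]
tool_rot: [0.71, 0.704, 0.0, 0.0]
ft_force: [0.6, -0.1, 0.6]
grip_width: 0.04
grasp_force: 0.0
top [354.0, 160.5] 0.56 [ 0.614  -0.0288  0.012 ]
side [246.4, 269.9] 0.69 [0.6041 0.2263 0.012 ]
side [273.9, 189.7] 0.69 [ 0.6057 -0.0345  0.012 ]
```

View pics/o1.png

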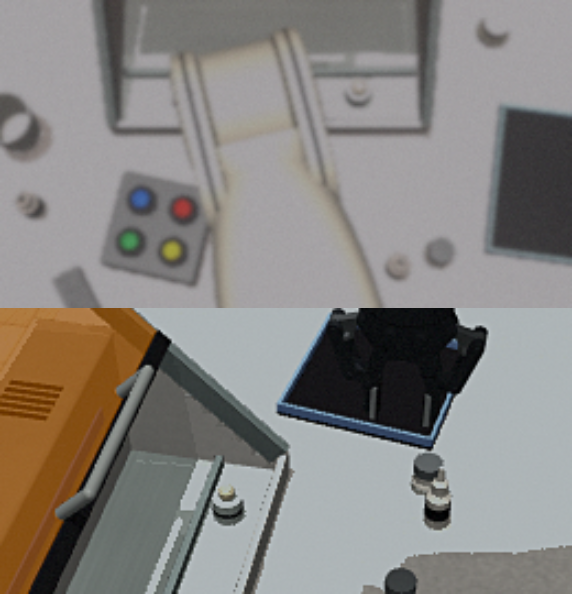

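```bash
python3 -m inch '[30,-30,-30,0,0,0.78,82, 60,-60,-60,0,0,0.78,82, 90,-90,-90,0,0,0.78,82, 93,-128,-120,0,0,0.78,82, 93,-128,-120,0,0,0.78,82, 93,-128,-120,0,0,0.78,82, 93,-128,-120,0,0,0.78,82]'; python3 -m inch '[0,0,-20,0,0,0.79,82, 0,0,-50,0,0,0.79,82, 0,0,-85,0,0,0.79,82, 0,0,-85,0,0,0.79,82, 0,0,-85,0,0,0.79,82, 0,0,-85,0,0,0.79,82, 0,0,-85,0,0,0.79,82]'
python3 - <<'E'
from h import *
np.set_printoptions(precision=4,suppress=True)
a=bot.camera('top');b=bot.camera('side')
for c in("top","side"):
    for r in bot.spot_point(c,"crown1"): print(c,r["uv"],round(r["confidence"],2),atz(c,r["uv"],.012))
    for r in bot.silhouettes(c,"crown1"): print(c,r["uv"],round(r["confidence"],2),r["mask"].sum(),atz(c,r["uv"],.034))
E
```

```text
clock: 9.67
eef_pos: [0.4926, -0.0326, 0.1988]
tool_rot: [0.389, 0.921, -0.001, -0.003]
ft_force: [0.5, -0.9, 0.7]
grip_width: 0.0699
grasp_force: 0.0
clock: 10.25
eef_pos: [0.4932, -0.0308, 0.1158]
tool_rot: [0.003, 1.0, -0.0, -0.001]
ft_force: [0.1, -0.2, -0.0]
grip_width: 0.0701
grasp_force: 0.0
top [275.5, 165.2] 0.57 [0.5996 0.2137 0.012 ]
top [236.8, 273.1] 0.51 [0.2712 0.3211 0.012 ]
top [274.3, 163.4] 0.53 135 [0.599  0.2151 0.034 ]
side [273.8, 192.9] 0.77 [ 0.6031 -0.0232  0.012 ]
side [238.9, 368.7] 0.61 [0.5516 0.4569 0.012 ]
side [248.7, 269.3] 0.6 [0.5994 0.2236 0.012 ]
side [246.2, 266.4] 0.7 278 [0.6008 0.2318 0.034 ]
side [170.8, 143.8] 0.56 17337 [ 0.9277 -0.1317  0.034 ]
side [274.9, 189.4] 0.54 198 [ 0.597  -0.0155  0.034 ]
```

```bash
python3 -m inch '[40,2,0,0,0,0,82, 80,5,0,0,0,0,82, 111,5,0,0,0,0,82, 111,5,-10,0,0,0,82, 111,5,-35,0,0,0,82, 111,5,-60,0,0,0,82, 111,5,-73,0,0,0,82, 111,5,-73,0,0,0,82]'
python3 - <<'E'
from h import *
cv2.imwrite('pics/g1.png',cv2.resize(bot.camera('side')[110:260,190:390],None,fx=3.5,fy=3.5))
E
```

```text
clock: 11.22
eef_pos: [0.5999, -0.0252, 0.0399]
tool_rot: [0.005, 1.0, 0.0, -0.004]
ft_force: [-0.4, 0.1, -0.5]
grip_width: 0.0705
grasp_force: 0.0
```

View pics/g1.png

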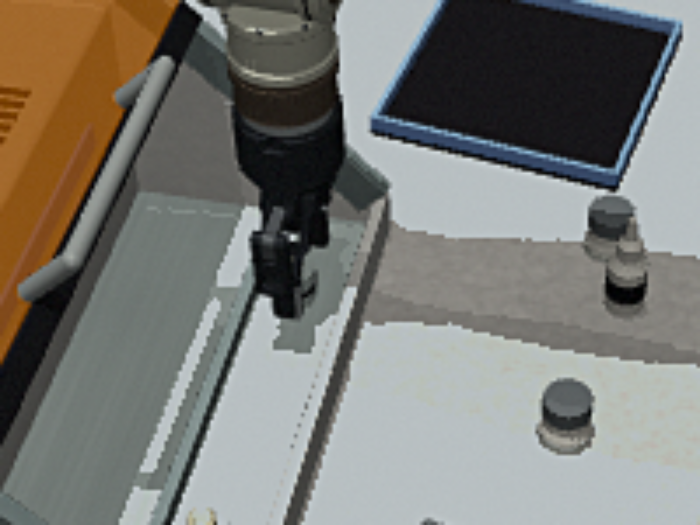

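Fingers straddle the right-hand crown near (290,290). Close.

```bash
python3 -m inch '[0,0,0,0,0,0,20, 0,0,0,0,0,0,20, 0,0,0,0,0,0,20, 0,0,0,0,0,0,20, 0,0,0,0,0,0,20]'
```

```text
clock: 11.68
eef_pos: [0.6048, -0.0254, 0.0463]
tool_rot: [0.005, 1.0, -0.0, 0.002]
ft_force: [-0.6, 0.7, 7.3]
grip_width: 0.0337
grasp_force: 60.1
```

```bash
python3 -m inch '[0,0,15,0,0,0,20, 0,0,50,0,0,0,20, 0,0,85,0,0,0,20, -40,0,100,0,0,0,20, -80,0,100,0,0,0,20, -110,-15,100,0,0,0,20, -110,-55,100,0,0,0,20, -110,-95,100,0,0,0,20]'; python3 -m inch '[0,-40,0,0,0,0,20, 10,-80,0,0,0,0,20, 15,-120,0,0,0,0,20, 15,-150,0,0,0,0,20, 15,-150,0,0,0,0,20, 15,-150,0,0,0,0,20]'
```

```text
clock: 12.35
eef_pos: [0.4904, -0.1196, 0.1442]
tool_rot: [0.003, 1.0, 0.0, -0.001]
ft_force: [1.3, 0.8, -1.1]
grip_width: 0.0337
grasp_force: 59.9
clock: 12.85
eef_pos: [0.5078, -0.2721, 0.1438]
tool_rot: [0.007, 1.0, 0.0, -0.0]
ft_force: [-0.1, 1.0, -1.5]
grip_width: 0.0339
grasp_force: 60.1
```

```bash
python3 -m inch '[0,0,-30,0,0,0,20, 0,0,-65,0,0,0,20, 0,0,-90,0,0,0,20, 0,0,-96,0,0,0,20, 0,0,-101,0,0,0,20, 0,0,-101,0,0,0,20]'
```

```text
clock: 13.35
eef_pos: [0.5084, -0.2694, 0.0431]
tool_rot: [0.004, 1.0, 0.0, -0.0]
ft_force: [0.1, -0.0, -0.7]
grip_width: 0.0336
grasp_force: 60.1
```

```bash
python3 -m inch '[0,0,-2,0,0,0,20, 0,0,-3,0,0,0,20, 0,0,-3,0,0,0,20]'
```

```text
clock: 13.6
eef_pos: [0.5093, -0.2707, 0.0415]
tool_rot: [0.005, 1.0, -0.001, 0.001]
ft_force: [-0.4, -0.5, -0.9]
grip_width: 0.0338
grasp_force: 60.1
```

```bash
python3 -m inch '[0,0,-2,0,0,0,20, 0,0,-3,0,0,0,20, 0,0,-3,0,0,0,20]'
```

```text
clock: 13.85
eef_pos: [0.5093, -0.2709, 0.0393]
tool_rot: [0.005, 1.0, -0.001, 0.001]
ft_force: [-1.2, 0.5, 8.0]
grip_width: 0.034
grasp_force: 61.1
```

```bash
python3 -m inch '[0,0,1,0,0,0,45, 0,0,1,0,0,0,60, 0,0,1,0,0,0,60, 0,0,30,0,0,0,60, 0,0,70,0,0,0,82, -20,40,105,0,0,0,82, -20,80,105,0,0,0,82, -20,120,105,0,0,0,82]'; python3 -m inch '[0,40,0,0,0,0,82, 0,80,0,0,0,0,82, 0,120,0,0,0,0,82, 0,160,0,0,0,0,82, 0,200,0,0,0,0,82, 0,240,0,0,0,0,82, 0,280,0,0,0,0,82, 0,320,0,0,0,0,82]'; python3 -m inch '[0,50,-28,0,0,0,82, 0,50,-28,0,0,0,82,0,50,-28,0,0,0,82]'
python3 - <<'E'
from h import *
np.set_printoptions(precision=4,suppress=True)
a=bot.camera('top');b=bot.camera('side')
cv2.imwrite('pics/t2.png',np.vstack([cv2.resize(a[120:260,190:490],None,fx=2,fy=2),cv2.resize(b[90:240,170:470],None,fx=2,fy=2)]))
for c in("top","side"):
    for r in bot.spot_point(c,"crown1"): print(c,r["uv"],round(r["confidence"],2),atz(c,r["uv"],.012))
    for r in bot.silhouettes(c,"crown1"): print(c,r["uv"],round(r["confidence"],2),r["mask"].sum(),atz(c,r["uv"],.034))
E
```

```text
clock: 14.52
eef_pos: [0.4893, -0.1591, 0.1446]
tool_rot: [0.007, 1.0, -0.001, 0.003]
ft_force: [0.9, 0.1, -0.3]
grip_width: 0.0699
grasp_force: 0.0
clock: 15.18
eef_pos: [0.4881, 0.1633, 0.1418]
tool_rot: [0.005, 1.0, -0.0, 0.0]
ft_force: [1.1, 0.0, 0.0]
grip_width: 0.0698
grasp_force: 0.0
clock: 15.43
eef_pos: [0.4868, 0.214, 0.1114]
tool_rot: [0.002, 1.0, -0.0, -0.002]
ft_force: [0.7, -1.1, -0.5]
grip_width: 0.07
grasp_force: 0.0
side [246.8, 272.1] 0.76 [0.6015 0.2319 0.012 ]
side [327.1, 140.2] 0.62 [ 0.5041 -0.259   0.012 ]
side [245.8, 264.5] 0.66 266 [0.6032 0.2269 0.034 ]
side [326.4, 136.3] 0.53 142 [ 0.5049 -0.2498  0.034 ]
```

View pics/t2.png

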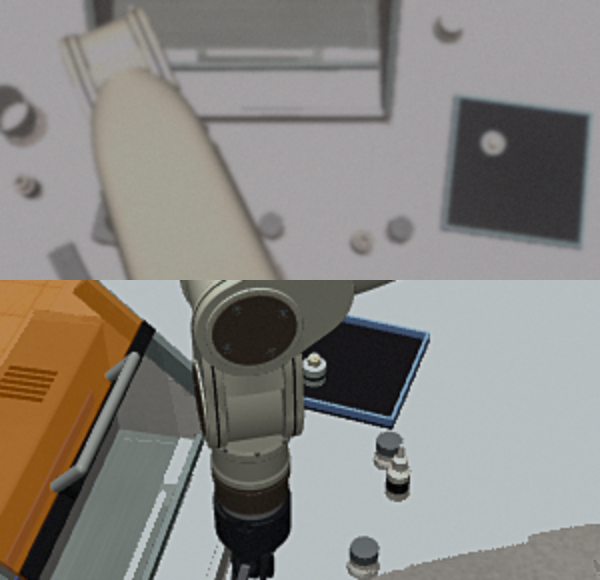

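Crown 1 stands upright in the tray (top view (492,143)), and no other crown shows on the visible hood floor. Now the left-hand one.

```bash
python3 -m inch '[40,3,0,0,0,0,82, 80,7,0,0,0,0,82, 115,7,0,0,0,0,82, 115,7,-10,0,0,0,82, 115,7,-35,0,0,0,82, 115,7,-60,0,0,0,82, 115,7,-68,0,0,0,82, 115,7,-68,0,0,0,82]'; python3 -m inch '[0,0,0,0,0,0,20, 0,0,0,0,0,0,20, 0,0,0,0,0,0,20, 0,0,0,0,0,0,20, 0,0,0,0,0,0,20]'
```

```text
clock: 16.4
eef_pos: [0.6014, 0.2163, 0.0431]
tool_rot: [0.006, 1.0, -0.001, -0.003]
ft_force: [0.1, 0.8, 0.4]
grip_width: 0.0701
grasp_force: 0.0
clock: 16.82
eef_pos: [0.6051, 0.2189, 0.0485]
tool_rot: [0.005, 1.0, 0.001, 0.002]
ft_force: [-0.8, -0.9, 6.3]
grip_width: 0.0338
grasp_force: 60.3
```

```bash
python3 -m inch '[0,0,15,0,0,0,20, 0,0,50,0,0,0,20, 0,0,85,0,0,0,20, -40,0,100,0,0,0,20, -80,0,100,0,0,0,20, -115,0,100,0,0,0,20, -120,-40,100,0,0,0,20, -120,-80,100,0,0,0,20]'; python3 -m inch '[0,-40,0,0,0,0,20, 0,-80,0,0,0,0,20, 0,-120,0,0,0,0,20, 0,-160,0,0,0,0,20, 0,-200,0,0,0,0,20, 0,-240,0,0,0,0,20, 0,-280,0,0,0,0,20, 0,-320,0,0,0,0,20]';  python3 -m inch '[-15,-40,0,0,0,0,20, -30,-80,0,0,0,0,20, -50,-120,0,0,0,0,20, -50,-156,0,0,0,0,20, -50,-156,0,0,0,0,20, -50,-156,0,0,0,0,20]'
```

```text
clock: 17.48
eef_pos: [0.4806, 0.1402, 0.1465]
tool_rot: [0.001, 1.0, 0.0, 0.0]
ft_force: [1.0, 0.2, -0.3]
grip_width: 0.0336
grasp_force: 59.9
clock: 18.15
eef_pos: [0.4833, -0.1835, 0.1465]
tool_rot: [0.005, 1.0, -0.0, 0.001]
ft_force: [0.6, 0.3, -0.7]
grip_width: 0.0337
grasp_force: 59.9
clock: 18.65
eef_pos: [0.433, -0.3398, 0.1461]
tool_rot: [0.007, 1.0, -0.0, 0.001]
ft_force: [0.1, 0.8, -0.8]
grip_width: 0.0336
grasp_force: 60.0
```

```bash
python3 -m inch '[0,0,-30,0,0,0,20, 0,0,-65,0,0,0,20, 0,0,-90,0,0,0,20, 0,0,-98,0,0,0,20, 0,0,-102,0,0,0,20, 0,0,-104,0,0,0,20, 0,0,-106,0,0,0,20, 0,0,-106,0,0,0,20]'
```

```text
clock: 19.32
eef_pos: [0.4348, -0.3381, 0.0416]
tool_rot: [0.005, 1.0, -0.001, 0.001]
ft_force: [-0.2, -0.1, -1.6]
grip_width: 0.0335
grasp_force: 60.0
```

```bash
python3 -m inch '[0,0,-1,0,0,0,20, 0,0,-2,0,0,0,20, 0,0,-2,0,0,0,20]'
```

```text
clock: 19.57
eef_pos: [0.4348, -0.3383, 0.0414]
tool_rot: [0.005, 1.0, -0.001, 0.002]
ft_force: [-3.2, 2.5, 12.8]
grip_width: 0.0336
grasp_force: 61.4
```

Contact. Release, back off, and check the hood and the tray.

```bash
python3 -m inch '[0,0,2,0,0,0,45, 0,0,2,0,0,0,60, 0,0,2,0,0,0,60, 0,0,30,0,0,0,60, 0,0,70,0,0,0,60, 0,40,110,0,0,0,47, 0,80,140,0,0,0,47, 0,120,180,0,0,0,47]'; python3 -m inch '[0,30,30,0,0,-0.79,47, 0,50,30,0,0,-0.79,47, 0,50,30,0,0,-0.79,47, 0,50,30,0,0,-0.79,47, 0,50,30,0,0,-0.79,47, 0,50,30,0,0,-0.79,47, 0,50,30,0,0,-0.79,47]'
python3 - <<'E'
from h import *
np.set_printoptions(precision=4,suppress=True)
a=bot.camera('top');b=bot.camera('side')
cv2.imwrite('pics/t3.png',np.vstack([cv2.resize(a[110:260,180:500],None,fx=2,fy=2),cv2.resize(b[80:230,170:490],None,fx=2,fy=2)]))
for c in("top","side"):
    for r in bot.spot_point(c,"crown1"): print(c,r["uv"],round(r["confidence"],2),atz(c,r["uv"],.005))
    for r in bot.spot_point(c,"sash_handle"): print(c,r["uv"],round(r["confidence"],2),atz(c,r["uv"],.244))
E
```

```text
clock: 20.23
eef_pos: [0.4331, -0.2445, 0.1929]
tool_rot: [0.006, 1.0, 0.0, 0.0]
ft_force: [0.1, 0.1, 0.3]
grip_width: 0.0397
grasp_force: 0.0
clock: 20.82
eef_pos: [0.4336, -0.1952, 0.2219]
tool_rot: [0.391, 0.92, -0.0, 0.0]
ft_force: [-0.1, -0.5, 0.6]
grip_width: 0.0403
grasp_force: 0.0
top [311.8, 115.5] 0.58 [0.7651 0.1024 0.005 ]
top [311.6, 114.2] 0.87 [0.6718 0.0961 0.244 ]
side [326.8, 137.0] 0.69 [ 0.5088 -0.2812  0.005 ]
side [355.6, 127.9] 0.55 [ 0.4318 -0.3397  0.005 ]
side [224.1, 158.0] 0.74 [0.6644 0.1118 0.244 ]
side [326.7, 295.5] 0.5 [0.3901 0.404  0.244 ]
```

View pics/t3.png

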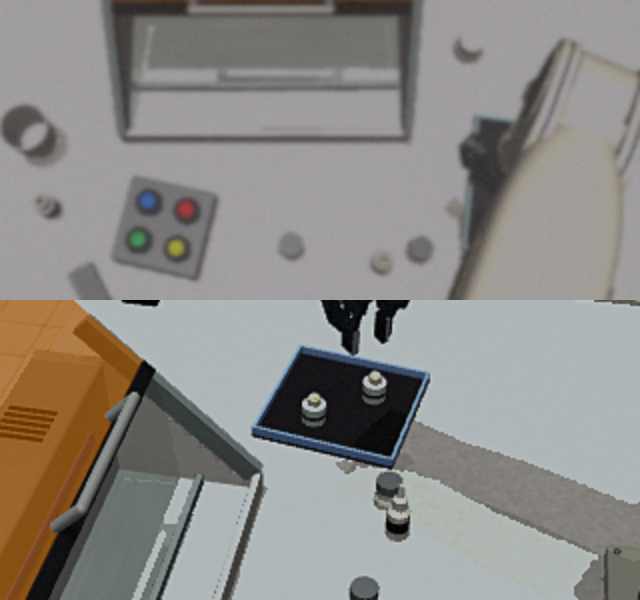

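Both crowns stand upright in the tray and the hood is empty; the sash handle is still at about (.67,.10,.244).

```bash
python3 -m inch '[0,35,20,0,0,-0.79,47, 15,75,40,0,0,-0.79,47, 30,115,60,0,0,-0.79,47, 45,150,80,0,0,-0.79,47, 60,185,100,0,0,-0.79,47, 75,220,104,0,0,-0.79,47, 90,258,104,0,0,-0.79,47, 110,295,104,0,0,-0.79,47]'; python3 -m inch '[40,0,0,0,0,0,47, 80,0,0,0,0,0,47, 120,0,0,0,0,0,47, 125,0,0,0,0,0,47, 125,0,0,0,0,0,47,125,0,0,0,0,0,47]'
```

```text
clock: 21.78
eef_pos: [0.5312, 0.0745, 0.3261]
tool_rot: [0.715, 0.699, 0.001, 0.001]
ft_force: [0.9, -0.1, 0.6]
grip_width: 0.04
grasp_force: 0.0
clock: 22.28
eef_pos: [0.6553, 0.0726, 0.3228]
tool_rot: [0.714, 0.7, -0.001, -0.001]
ft_force: [-0.7, 0.2, 0.3]
grip_width: 0.0398
grasp_force: 0.0
```

```bash
python3 -m inch '[14,27,0,0,0,0.01,47, 14,27,-25,0,0,0.01,47, 14,27,-50,0,0,0.01,47, 14,27,-77,0,0,0.01,47, 14,27,-77,0,0,0.01,47, 14,27,-77,0,0,0.01,47]'; python3 -m inch '[0,0,0,0,0,0,10, 0,0,0,0,0,0,10, 0,0,0,0,0,0,10,0,0,0,0,0,0,10]'
```

```text
clock: 22.78
eef_pos: [0.6672, 0.0994, 0.2479]
tool_rot: [0.71, 0.704, -0.001, -0.001]
ft_force: [0.0, 0.3, 0.9]
grip_width: 0.04
grasp_force: 0.0
clock: 23.12
eef_pos: [0.6692, 0.0997, 0.251]
tool_rot: [0.71, 0.704, 0.001, 0.001]
ft_force: [-6.2, -0.9, 6.3]
grip_width: 0.0121
grasp_force: 58.4
```

```bash
python3 -m inch '[-5,0,-5,0,0,0,10, -14,0,-14,0,0,0,10, -24,0,-24,0,0,0,10, -34,0,-34,0,0,0,10, -44,1,-44,0,0,0,10, -54,1,-54,0,0,0,10, -64,1,-64,0,0,0,10, -74,1,-74,0,0,0,10]'; python3 -m inch '[-10,0,-10,0,0,0,10, -20,0,-20,0,0,0,10, -29,0,-29,0,0,0,10, -37,0,-37,0,0,0,10, -45,1,-45,0,0,0,10, -52,1,-52,0,0,0,10, -57,1,-57,0,0,0,10, -60,1,-60,0,0,0,10]'; python3 -m inch '[0,0,0,0,0,0,10,-1,0,-1,0,0,0,10, -2,0,-2,0,0,0,10]'
```

```text
clock: 23.78
eef_pos: [0.594, 0.0998, 0.1758]
tool_rot: [0.71, 0.704, -0.0, 0.0]
ft_force: [-6.7, -2.7, 8.0]
grip_width: 0.0119
grasp_force: 59.6
clock: 24.45
eef_pos: [0.5324, 0.0999, 0.1139]
tool_rot: [0.711, 0.704, -0.003, -0.0]
ft_force: [-8.0, -5.4, 21.6]
grip_width: 0.0119
grasp_force: 61.0
clock: 24.7
eef_pos: [0.5324, 0.0999, 0.1139]
tool_rot: [0.711, 0.704, -0.002, 0.001]
ft_force: [-8.7, -6.4, 16.9]
grip_width: 0.0117
grasp_force: 60.8
```

```bash
python3 -m inch '[0,0,0,0,0,0,47, 0,0,0,0,0,0,47, 0,0,30,0,0,0,47, 0,0,70,0,0,0,47, -20,30,80,0,0,0,20, -40,60,80,0,0,0,0, -60,95,80,0,0,0,0, -80,130,80,0,0,0,0]'; python3 -m inch '[-30,28,0,0,0,0,0, -56,55,-20,0,0,0,0, -56,55,-50,0,0,0,0, -56,55,-90,0,0,0,0, -56,55,-100,0,0,0,0, -56,55,-100,0,0,0,0]'
python3 - <<'E'
from h import *
np.set_printoptions(precision=4,suppress=True)
a=bot.camera('top');b=bot.camera('side')
cv2.imwrite('pics/t4.png',cv2.resize(b[80:350,170:490],None,fx=2.2,fy=2.2))
for c in("top","side"):
    for r in bot.spot_point(c,"sash_handle"): print(c,r["uv"],round(r["confidence"],2),atz(c,r["uv"],.107))
E
```

```text
clock: 25.37
eef_pos: [0.454, 0.2333, 0.1929]
tool_rot: [0.711, 0.703, 0.002, 0.0]
ft_force: [0.6, -0.1, -1.4]
grip_width: 0.0003
grasp_force: 0.0
clock: 25.87
eef_pos: [0.3956, 0.2857, 0.089]
tool_rot: [0.71, 0.704, -0.003, -0.001]
ft_force: [0.8, 0.2, 0.5]
grip_width: -0.0
grasp_force: 0.0
top [311.7, 177.3] 0.94 [0.5364 0.0992 0.107 ]
top [446.0, 203.8] 0.65 [ 0.4581 -0.28    0.107 ]
side [289.7, 207.6] 0.96 [0.528  0.1027 0.107 ]
```

View pics/t4.png

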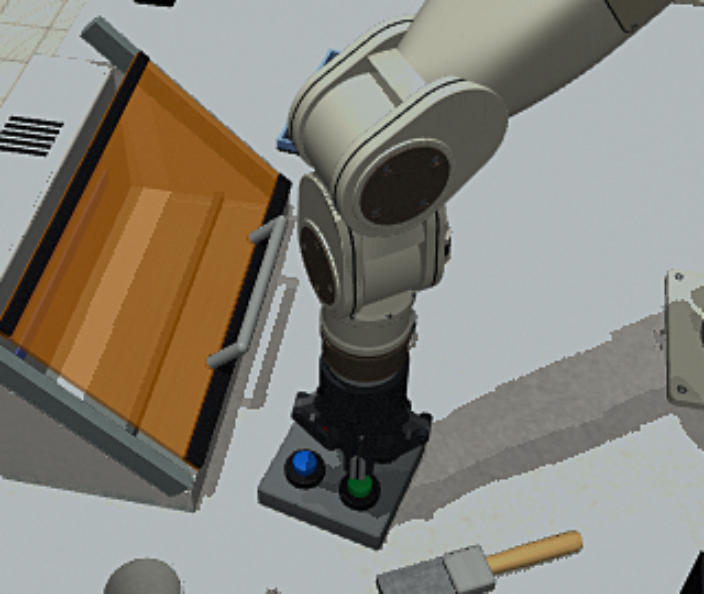

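Sash is fully shut and the fingertip is over green (358,485). Press it.

```bash
python3 -m inch '[0,0,-10,0,0,0,0, 0,0,-17,0,0,0,0, 0,0,-22,0,0,0,0, 0,0,-23,0,0,0,0, 0,0,-23,0,0,0,0]'
```

```text
clock: 26.48
eef_pos: [0.3982, 0.2869, 0.0686]
tool_rot: [0.71, 0.704, 0.001, 0.0]
ft_force: [0.6, -1.1, 5.0]
grip_width: 0.0002
grasp_force: 2.0
```

```bash
python3 -m inch '[-1,0,-3,0,0,0,0, -1,0,-3,0,0,0,0, -1,0,-3,0,0,0,0]'; python3 -m inch '[0,0,40,0,0,0,0, 0,0,80,0,0,0,0, 0,0,115,0,0,0,0, -40,0,115,0,0,0,0, -75,0,115,0,0,0,0,-75,0,115,0,0,0,0]'
python3 - <<'E'
from h import *
np.set_printoptions(precision=4,suppress=True)
a=bot.camera('top');b=bot.camera('side')
cv2.imwrite('pics/t5.png',np.vstack([cv2.resize(a[110:260,180:500],None,fx=2,fy=2),cv2.resize(b[80:230,170:490],None,fx=2,fy=2)]))
E
```

```text
clock: 26.73
eef_pos: [0.3981, 0.2869, 0.0678]
tool_rot: [0.71, 0.704, 0.002, 0.001]
ft_force: [-0.2, -3.9, 15.3]
grip_width: 0.0001
grasp_force: 7.8
clock: 27.23
eef_pos: [0.3156, 0.2848, 0.18]
tool_rot: [0.709, 0.705, -0.003, -0.001]
ft_force: [-0.3, -1.3, -1.1]
grip_width: -0.0003
grasp_force: 0.0
```

View pics/t5.png

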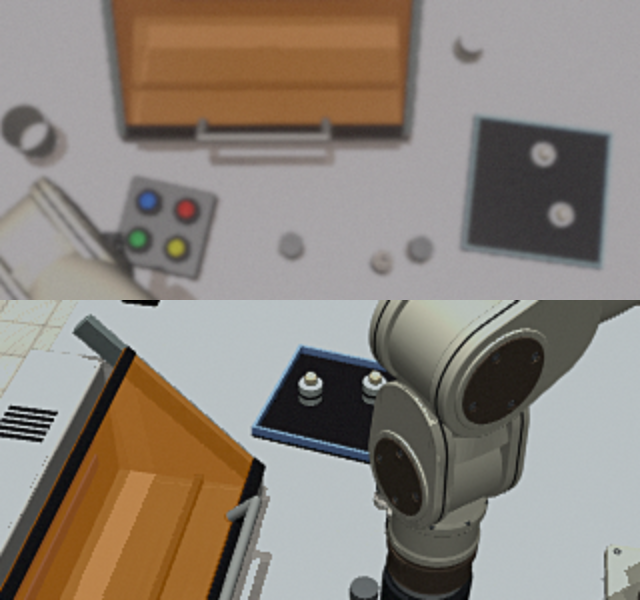

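The sash is shut, the keys are released, and both crowns are upright inside the tray. One has been knocked aside to about (543,153) in the top view, still well inside the limits.

```bash
python3 -c "
from workcell import bot
print(bot.job_done())"
```

```text
the job is handed in; nothing more can be done
None
```

The job is handed in with no verdict shown: red, blue and yellow were pressed, both crown carriers (only two were there) stand upright in the tray, the sash was brought down shut by its handle, and green was pressed last.

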